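# Plug the heating block into the dry-block heater

## Task

One well of the two-well dry-block heater is empty. Plug the loose rectangular aluminium heating block into that empty well, long side along the well's long side, so that it stands level and fully down on the well's floor, then let go of it. Leave the round aluminium insert standing where it is.

Things in the scene. Friction and masses are not known exactly. Their poses are not given: they have to be found in the camera images.
- block_centre (a point): centre (35 mm above the underside) of the loose heating block: bare aluminium, upright on a grey board 12 mm above the worktop level, 40 mm (x) by 62 mm (y) by 70 mm tall (z up), 0.35 kg, two round 21 mm bores side by side along y, open at the top. Both ways round are alike. Seated, its upper 42 mm stand out of the heater: a grip across the 40 mm width, high on the block, stays clear.
- empty_well (a point): centre of the floor (top of a thin black pad) of the heater's empty well, 32 mm above the board on which the heater stands. The well is rectangular, 48 mm (x) by 70 mm (y) and 28 mm deep from the heater's flat top to this point, with a 6 mm chamfer round its mouth; z is up.
- insert_centre (a point): centre (half-way up) of a bystander: a round aluminium sleeve, 52 mm in diameter, 66 mm tall with a 30 mm bore, standing loose on a grey board 12 mm above the worktop level. It does not fit the well.
- heater: fixed white and grey dry-block heater, about 140 mm (x) by 220 mm (y), 60 mm tall; origin under its middle, controls on its -x face. Its two wells lie side by side along y, 46 mm either side of the origin. One is empty (which one varies); the other holds a block like the loose one, fixed, standing 42 mm above the heater's top.

How it is judged:
At the end, for the whole second after the job is handed in: The block stands in the empty well: centre within 12 mm of the well's seen from above and under 41 mm above its floor (35 when fully down), long side within 15 degrees of the well's, upright within 7 degrees; the round insert within 40 mm of its start (horizontal distance between block_centre and empty_well below 0.012 m and z of block_centre in the frame of empty_well below 0.041 m and angle between the y axis of block_centre and the y axis of empty_well, either way round below 0.26 rad and angle between block_centre's own z axis and vertical below 0.12 rad and distance of insert_centre from where it was at the start of the episode below 0.04 m); the robot touches nothing.
It fails at once if the round insert is knocked over or carried off (distance of insert_centre from where it was at the start of the episode above 0.04 m or angle between insert_centre's own z axis and vertical above 0.5 rad).
It also fails if it takes over 32 s, if anything falls off the work surface, if the arm or the gripper's body presses on something with over 40 N, if the wrist force passes 120 N, or if a joint passes its speed limit or range.

## Robot

A 6-joint arm with a two-finger parallel gripper is mounted at the origin on a cart in front of the work surface, level with it; the furniture and walls round the work are solid. World frame = base frame: x ahead of the robot, y to its left, z up, the work surface at z = 0. Lengths are in m, angles in rad, forces in N, time in s.
With the tool pointing down it reaches from about 0.4 to 0.825 m from the base axis. Payload 7 kg.
Tool frame: the origin (TCP) lies between the finger pads; the fingertips stand 8 mm ahead of it and the grasp point (between the pads) lies 11 mm behind it (arm.finger_overhang is the distance from the TCP to the fingertips, in m); z points along the fingers, y is the line along which they close (so a half turn about z gives the same grasp; the last joint's range is limited). The gripper opens to 88 mm and grips with 3 to 60 N. Pads are 19 mm wide; open, the fingers measure 130 mm over their backs; the gripper's body (78 mm by 193 mm) begins 47 mm behind the grasp point.
Start: joints at [1.44, 0.359, 0.012, 0, -1.224, -0.288], TCP at [0.275, 0.617, 0.235] pointing down, gripper open.
Joint ranges: [-3.07, 3.07], [-1.43, 2.12], [-1.02, 1.25], [-3.03, 1.67], [-3.05, -0], [-3.03, 3.03]. Speed limits (rad/s): [2.39, 2.39, 3.01, 3.14, 3.14, 3.14].

## Interface

Orientations are given as [roll, pitch, yaw] about the fixed x, y, z axes, in that order (R = Rz(yaw) Ry(pitch) Rx(roll)).
In Python, from station import arm gives the robot as it stands.
- The arm moves only by the tool move_arm, never from a script. Its argument "rows" is text: rows parted by semicolons, each of 7 numbers parted by spaces: the turn, a rotation vector about the tool's x, y, z in degrees, then the shift along the tool's x, y, z in m, then the finger opening in m, from 0 to 0.0876. A call has 1 to 8 rows; each row shifts and turns the commanded pose from where the row before left it, along the tool's axes as they then stand; what a row does not reach is not made up. A row lasts 1/8 s, in which the tool goes at most 62.5 mm and 10.7 degrees, less where a joint would pass 70% of its speed; a pose out of reach is approached as far as the arm can. A call is refused whole if a number of a shift passes 0.0625 or a number of a turn 10.7, either way. A call with a gripper value outside its range is refused whole. The fingers move at their own pace and stop on an object; "squeeze" is the grip in N (left out, the last holds). Time passes only in rows, so rows that do not move let the fingers close. It gives the time, the measured TCP pose, the force, the opening and the grip force at its end, in the units of the state.
- arm.get_state(): the state, without advancing time (a new reading comes with each control period).
- arm.grab_frame(name): name is "side" or "top"; returns (picture, depth): 384x512x3 uint8, blue, green, red; 384x512 float32, m along the optical axis (not along the pixel's ray), 0 where there is no reading.
- arm.camera_model(name): a dict with "mtx" (3x3 intrinsics, pixels), "k1" (the pictures are not rectified: a ray, as slopes to the right and down, at radius r is drawn at 1 + k1 r^2 times it, then the intrinsics apply), "camera_from_world" (4x4, takes a point from world to camera coordinates). Camera axes: x right, y down, z forward; pixel columns grow to the right and rows downward; lengths in m; the calibration is good to about 2 mm. A picture is of the moment at which its call begins. camera_model takes no time and is no camera call.
- arm.job_done(): hands the job in; it is judged then, once.
The state is a dict: "t": time; "q": joint angles; "qd": joint speeds; "joint_efforts": joint torques, N m; "eef_pos": TCP position; "ee_rot": TCP orientation; "force": force on the tool from outside, world axes, zero at the start; "moment": the same for the moment, N m; "width": finger opening in m; "gripper_force": force on a finger pad.
Only numpy, scipy, OpenCV 4.12 (cv2) and the standard library are available. Lean on these libraries where they do the work, as an engineer would, in place of code of your own. Each camera call takes 0.05 s, during which the arm holds its last target. There are 200 camera calls.

## Working session

There is one attempt and no reset: what is moved stays moved. The work goes in short steps, Python scripts to look and compute and a tool call to move; the robot and the scene stay as the last step left them, time stands still between calls to the robot, and variables do not carry over. Pictures are saved under pics/ and viewed, at most 10 in all, crops included, and the job is handed in when it is done.

Besides the shell and the picture viewer there is one more tool, called after "Emit:" in YAML: its name, and indented under it one key for each argument. move_arm: Moves the arm, as the interface text tells. Its arguments: {"type":"object","properties":{"rows":{"type":"string"},"squeeze":{"type":"number"}},"required":["rows"]}

```bash
mkdir -p pics; cat > h.py <<'E'
import numpy as np, cv2
from station import arm
def cloud(name):
    p,d=arm.grab_frame(name); m=arm.camera_model(name)
    K=np.array(m["mtx"],float);T=np.linalg.inv(np.array(m["camera_from_world"]))
    v,u=np.mgrid[:384,:512]; xd=(u-K[0,2])/K[0,0]; yd=(v-K[1,2])/K[1,1]
    x,y=xd.copy(),yd.copy()
    for _ in range(10):
        f=1+m["k1"]*(x*x+y*y); x,y=xd/f,yd/f
    P=np.stack([x*d,y*d,d,np.ones_like(d)],-1)@T.T
    W=P[...,:3]; W[d==0]=np.nan
    return p,W
E
python3 - <<'E'
from h import *
s=arm.get_state();print(s)
for n in("side","top"):
    p,W=cloud(n);np.save(n+"0.npy",W);cv2.imwrite(f"pics/{n}0.png",p)
    print(n,np.linalg.inv(arm.camera_model(n)["camera_from_world"])[:3,3])
E
```

```text
{'t': 0.0, 'q': array([ 1.44012759e+00,  3.59404878e-01,  1.10788389e-02, -3.53277102e-04,
       -1.22407841e+00, -2.88106442e-01]), 'qd': array([-0.00108646, -0.00119086, -0.00029374,  0.00169712,  0.00052606,
        0.0011665 ]), 'joint_efforts': array([ 1.87517021e-04, -5.82708442e+01,  2.93043888e+01,  6.99652523e+00,
        6.87154839e-03, -1.69074842e-04]), 'eef_pos': array([0.27431057, 0.61624516, 0.23361916]), 'ee_rot': array([ 3.13995644e+00, -1.38559070e-04, -4.18895382e-01]), 'force': array([ 0.21908123, -0.42573472,  0.12703957]), 'moment': array([ 0.00803404, -0.03536569,  0.01231891]), 'gripper_force': 0.0, 'width': 0.08767718182370843}
side [ 0.21023375 -0.66742065  0.61112488]
top [0.37298384 0.07913372 1.0404955 ]
```

View pics/top0.png

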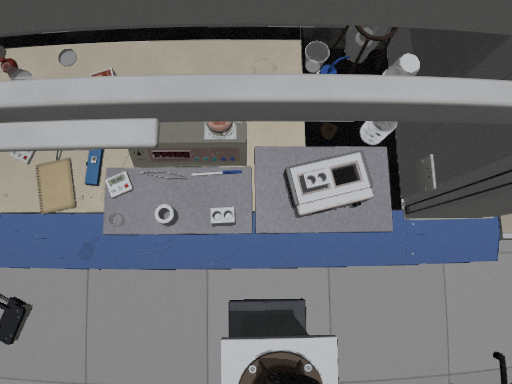

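View pics/side0.png

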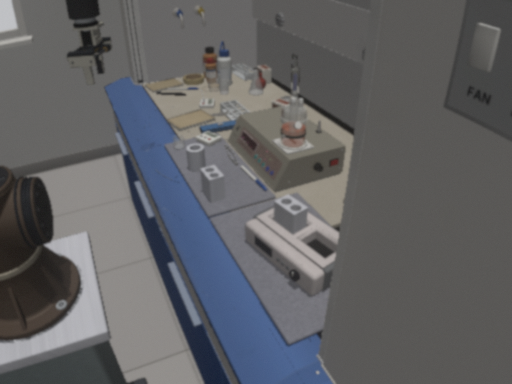

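The top view shows the block at (222,215), the insert at (165,214), the heater at (329,183) with its empty well at about (346,174), and overhead bars across rows 75–150. In the side view the sash/frame stands around the heater.

```bash
cat > m.py <<'E'
from h import *
def rect(Q):
    (c,s,a)=cv2.minAreaRect((Q[:,:2]*1000).astype(np.float32)); return np.round(c,1),np.round(s,1),round(a,1),len(Q)
E
python3 - <<'E'
from m import *
W=np.load("top0.npy")
def reg(r0,r1,c0,c1,z0,z1):
    Q=W[r0:r1,c0:c1].reshape(-1,3); return Q[(Q[:,2]>z0)&(Q[:,2]<z1)]
print("block",rect(reg(200,230,205,240,.073,.09)))
print("insert",rect(reg(200,228,150,180,.07,.085)))
H=reg(140,225,270,385,.06,.082); print("heater",rect(H),np.median(H[:,2]))
print("fixed",rect(reg(160,200,295,335,.1,.125)))
print("wellz",np.round(W[162:186:3,330:364:3,2],3))
for v,u in((90,100),(90,300),(90,450),(135,80),(135,140),(115,300),(215,120),(195,400),(215,425),(250,300),(60,300),(150,190),(130,220)):print(v,u,W[v,u].round(3))
S=np.load("side0.npy")
for v,u in((100,340),(100,430),(300,420),(20,300),(300,350),(200,420),(40,250)):print("side",v,u,S[v,u].round(3))
E
```

```text
block (array([479.1, 148.7]), array([40.3, 62.2]), 2.5, 279)
insert (array([484. , 300.9]), array([51.2, 51. ]), 64.8, 227)
heater (array([ 567.1, -141.4]), array([138.1, 224.1]), 13.4, 3176) 0.07165665519470094
fixed (array([568.2, -94.8]), array([40.8, 63.2]), 13.5, 322)
wellz [[0.073 0.074 0.075 0.075 0.07  0.073 0.068 0.073 0.072 0.072 0.076 0.071]
 [0.075 0.075 0.073 0.072 0.067 0.062 0.053 0.045 0.06  0.068 0.07  0.073]
 [0.07  0.061 0.053 0.045 0.044 0.046 0.046 0.046 0.049 0.069 0.074 0.07 ]
 [0.073 0.048 0.042 0.047 0.041 0.045 0.047 0.045 0.05  0.063 0.074 0.074]
 [0.075 0.044 0.045 0.048 0.044 0.046 0.045 0.045 0.048 0.06  0.075 0.075]
 [0.075 0.07  0.043 0.046 0.046 0.045 0.047 0.05  0.046 0.054 0.07  0.074]
 [0.079 0.073 0.047 0.043 0.046 0.045 0.043 0.046 0.048 0.068 0.069 0.073]
 [0.073 0.075 0.044 0.043 0.046 0.069 0.07  0.073 0.075 0.077 0.075 0.073]]
90 100 [0.494 0.188 0.79 ]
90 300 [nan nan nan]
90 450 [ 0.494 -0.075  0.79 ]
135 80 [0.468 0.213 0.763]
135 140 [0.467 0.164 0.763]
115 300 [0.483 0.038 0.763]
215 120 [0.485 0.433 0.035]
195 400 [ 0.541 -0.367 -0.01 ]
215 425 [ 0.469 -0.386  0.1  ]
250 300 [ 0.387 -0.064 -0.01 ]
60 300 [ 0.962 -0.082  0.009]
150 190 [0.655 0.236 0.077]
130 220 [0.686 0.15  0.148]
side 100 340 [1.095 0.441 0.063]
side 100 430 [ 0.47  -0.46   0.494]
side 300 420 [ 0.47  -0.511  0.301]
side 20 300 [1.07  0.707 0.307]
side 300 350 [ 0.469 -0.417  0.202]
side 200 420 [ 0.469 -0.476  0.403]
side 40 250 [1.061 1.15  0.135]
```

```bash
python3 - <<'E'
import cv2
a=cv2.imread("pics/top0.png")[140:230,200:400];cv2.imwrite("pics/c0.png",cv2.resize(a,None,fx=4,fy=4,interpolation=2))
E
```

```text
(no output)
```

View pics/c0.png

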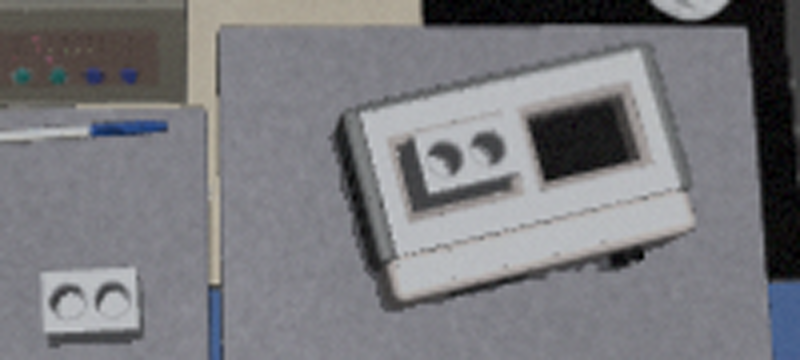

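The crop confirms that the block yaw is about +2.5°, the heater yaw about +13.5°, and the empty well is the −y one. I'm starting the approach to the block.

Emit:
move_arm:
  rows: "0 0 0 0.043 0.039 0 0.0876;0 0 0 0.043 0.039 0 0.0876;0 0 0 0.043 0.039 0 0.0876;0 0 0 0.043 0.039 0 0.0876;0 0 0 0.043 0.039 0 0.0876;0 0 0 0.043 0.039 0 0.0876;0 0 0 0.043 0.039 0 0.0876;0 0 0 0.033 0.031 0 0.0876"

```text
t: 1.1
eef_pos: [0.4563, 0.2009, 0.2345]
ee_rot: [3.142, 0.0, -0.419]
force: [1.3, -0.1, 0.6]
width: 0.0877
gripper_force: 0.0
```

Emit:
move_arm:
  rows: "0 0 10.6 0 0 0 0.0876;0 0 10.6 0 0 0 0.0876;0 0 10.6 0 0 0 0.0876;0 0 10.6 0 0 0 0.0876;0 0 10.6 0 0 0 0.0876;0 0 10.5 0 0 0 0.0876;0 0 0 0 0 0 0.0876"

```text
t: 1.98
eef_pos: [0.4558, 0.2029, 0.2343]
ee_rot: [3.141, -0.0, -1.526]
force: [0.4, -0.7, 0.3]
width: 0.0878
gripper_force: 0.0
```

```bash
cat >> m.py <<'E'
def to(x,y,z,yawdeg=None):
    from scipy.spatial.transform import Rotation as R
    s=arm.get_state(); r=R.from_euler('xyz',s["ee_rot"])
    d=np.array([x,y,z])-s["eef_pos"]; print("t",s["t"],"pos",s["eef_pos"].round(4),"rot",np.degrees(s["ee_rot"]).round(2),"F",s["force"].round(1),"w",s["width"],s["gripper_force"])
    print("tool shift",r.inv().apply(d).round(4))
    if yawdeg is not None: print("turn",np.degrees((r.inv()*R.from_euler('xyz',[np.pi,0,np.radians(yawdeg)])).as_rotvec()).round(2))
E
python3 - <<'E'
from m import *
to(.479,.149,.15,-87.5)
W=np.load("top0.npy")
def reg(r0,r1,c0,c1,z0,z1):
    Q=W[r0:r1,c0:c1].reshape(-1,3); return Q[(Q[:,2]>z0)&(Q[:,2]<z1)]
print("floor",rect(reg(155,195,326,368,.035,.055)))
print("mouth",rect(reg(155,195,326,368,.035,.066)))
c,s=np.cos(np.radians(13.5)),np.sin(np.radians(13.5))
for nm,z0,z1 in(("floor",.035,.052),("low",.035,.067)):
    Q=reg(155,195,326,368,z0,z1)[:,:2]-[.5897,-.1843]; L=Q@np.array([[c,-s],[s,c]])*1000
    print(nm,np.percentile(L,[1,3,50,97,99],axis=0).round(1).T)
S=np.load("side0.npy").reshape(-1,3)
Q=S[(S[:,2]>.035)&(S[:,2]<.06)][:,:2]-[.5897,-.1843];L=Q@np.array([[c,-s],[s,c]])*1000
L=L[(abs(L[:,0])<34)&(abs(L[:,1])<44)];print("side",len(L),np.percentile(L,[1,3,50,97,99],axis=0).round(1).T)
b=S[(S[:,2]>.074)&(S[:,2]<.09)];b=b[(abs(b[:,0]-.479)<.05)&(abs(b[:,1]-.149)<.05)];print("side block",rect(b))
b=S[(S[:,2]>.106)&(S[:,2]<.125)];b=b[(abs(b[:,0]-.568)<.05)&(abs(b[:,1]+.095)<.05)];print("side fixed",rect(b))
E
```

```text
t 1.975 pos [0.4558 0.2029 0.2343] rot [ 1.7997e+02 -1.0000e-02 -8.7430e+01] F [ 0.4 -0.7  0.3] w 0.08777755845729951 0.0
tool shift [ 0.0549 -0.0208  0.0843]
turn [ 0.03 -0.01  0.07]
floor (array([ 588.2, -173.4]), array([46.2, 91.8]), 13.5, 378)
mouth (array([ 581.5, -198.5]), array([113.3,  92.3]), 71.3, 434)
floor [[-21.6 -20.6   1.   23.   23.6]
 [-34.7 -33.9  -4.3  26.2  27.5]]
low [[-51.4 -22.    2.   23.9  25.9]
 [-36.  -34.8  -5.7  27.1  45.5]]
side 443 [[-11.7  -6.8  13.3  24.1  24.5]
 [-22.8 -21.1   9.5  34.9  35.4]]
side block (array([479.8, 146.2]), array([41. , 66.8]), 3.1, 244)
side fixed (array([567.4, -96.8]), array([42.7, 63. ]), 11.0, 365)
```

Emit:
move_arm:
  rows: "0 0 0 0.055 -0.021 0 0.0876;0 0 0 0 0 0.042 0.0876;0 0 0 0 0 0.042 0.0876;0 0 0 0 0 0 0.0876;0 0 0 0 0 0 0.0876"

```text
t: 2.6
eef_pos: [0.4802, 0.1496, 0.1519]
ee_rot: [-3.14, 0.0, -1.524]
force: [0.3, 0.1, 0.5]
width: 0.0872
gripper_force: 0.0
```

```bash
python3 - <<'E'
from m import *
to(.479,.1485,.058,-87.5)
p,W=cloud("side");cv2.imwrite("pics/s1.png",p)
E
```

```text
t 2.6 pos [0.4802 0.1496 0.1519] rot [-1.7993e+02  1.0000e-02 -8.7340e+01] F [0.3 0.1 0.5] w 0.08715091866281478 0.0
tool shift [0.001  0.0014 0.0939]
turn [-0.07  0.01  0.16]
```

View pics/s1.png

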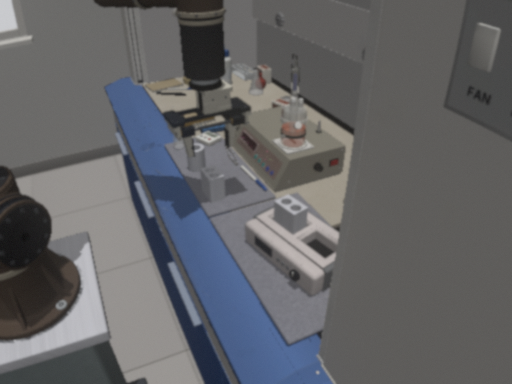

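The gripper is open above the block, around (212,150), with its body clear of the stirrer and the hood. Next I descend and grip.

Emit:
move_arm:
  rows: "0 0 0 0.001 0.0015 0.045 0.0876;0 0 0 0 0 0.035 0.0876;0 0 0 0 0 0.014 0.0876;0 0 0 0 0 0 0.0876"

```text
t: 3.15
eef_pos: [0.4783, 0.1483, 0.0571]
ee_rot: [-3.141, -0.0, -1.526]
force: [-0.4, -0.0, 0.2]
width: 0.0878
gripper_force: 0.0
```

Emit:
move_arm:
  rows: "0 0 0 0 0 0 0.03;0 0 0 0 0 0 0.03;0 0 0 0 0 0 0.03;0 0 0 0 0 0 0.03;0 0 0 0 0 0 0.03;0 0 0 0 0 0 0.03;0 0 0 0 0 0 0.03"
  squeeze: 30

```text
t: 4.03
eef_pos: [0.4783, 0.1482, 0.0568]
ee_rot: [-3.141, 0.0, -1.527]
force: [2.1, -0.9, 1.0]
width: 0.0397
gripper_force: 30.0
```

Emit:
move_arm:
  rows: "0 0 0 0 0 -0.03 0.03;0 0 0 0 0 -0.06 0.03;0 0 0 0 0 -0.06 0.03;0 0 0 0 0 0 0.03"

```text
t: 4.53
eef_pos: [0.4799, 0.1492, 0.211]
ee_rot: [-3.135, 0.004, -1.527]
force: [-0.1, -0.2, -2.6]
width: 0.04
gripper_force: 30.0
```

```bash
python3 - <<'E'
from m import *
to(.5897,-.1843,.205,-76.5)
E
```

```text
t 4.525 pos [0.4799 0.1492 0.211 ] rot [-179.6     0.25  -87.47] F [-0.1 -0.2 -2.6] w 0.03996043789098094 29.9742329120636
tool shift [ 0.3381 -0.095   0.0052]
turn [ -0.42   0.21 -10.97]
```

Emit:
move_arm:
  rows: "0 0 0 0.030 -0.009 0 0.03;0 0 0 0.05 -0.014 0 0.03;0 0 0 0.055 -0.015 0 0.03;0 0 0 0.055 -0.015 0 0.03;0 0 0 0.055 -0.015 0 0.03;0 0 0 0.055 -0.015 0 0.03;0 0 0 0.035 -0.01 0 0.03;0 0 0 0 0 0 0.03"

```text
t: 5.52
eef_pos: [0.5846, -0.1849, 0.2037]
ee_rot: [3.137, 0.001, -1.531]
force: [-0.8, 0.1, -2.5]
width: 0.0397
gripper_force: 30.0
```

Emit:
move_arm:
  rows: "0 0 -5.5 0 0 0 0.03;0 0 -5.5 0 0 0 0.03;0 0 0 0 0 0 0.03;0 0 0 0 0 0 0.03"

```text
t: 6.02
eef_pos: [0.585, -0.1821, 0.2059]
ee_rot: [3.141, 0.001, -1.337]
force: [-0.2, -0.2, -2.5]
width: 0.0401
gripper_force: 30.0
```

```bash
python3 - <<'E'
from m import *
to(.5897,-.1843,.205,-76.5)
for n in("top","side"):
    p,W=cloud(n);np.save(n+"2.npy",W);cv2.imwrite(f"pics/{n}2.png",p)
a=cv2.imread("pics/top2.png")[120:240,260:420];b=cv2.imread("pics/side2.png")[130:330,190:390]
cv2.imwrite("pics/c2.png",np.hstack([cv2.resize(a,(400,300)),cv2.resize(b,(400,300+0))]))
E
```

```text
t 6.025 pos [ 0.585  -0.1821  0.2059] rot [ 1.7994e+02  3.0000e-02 -7.6590e+01] F [-0.2 -0.2 -2.5] w 0.040068660229375226 29.97429370880127
tool shift [ 0.0032 -0.004   0.0009]
turn [ 0.06  0.03 -0.09]
```

View pics/c2.png

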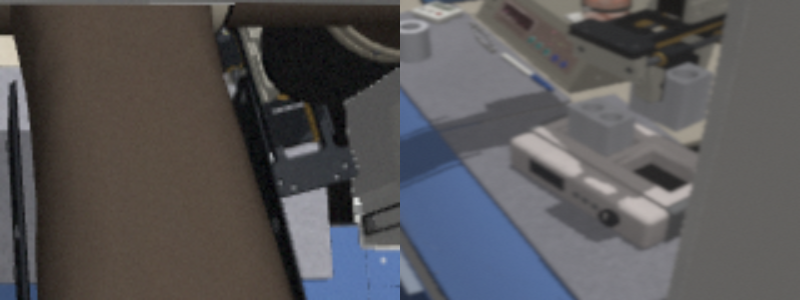

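The block hangs upright in the fingers (right panel, about (675,95)), behind the mouth of the empty well. I'll compare it with the fixed block in the same side view to cancel calibration error.

```bash
python3 - <<'E'
from m import *
S=np.load("side2.npy").reshape(-1,3)
c,s=np.cos(np.radians(13.5)),np.sin(np.radians(13.5))
M=np.array([[c,-s],[s,c]])
for nm,o,z0,z1 in(("held",[.585,-.1821],.163,.185),("fixed",[.5682,-.0948],.085,.108)):
    Q=S[(S[:,2]>z0)&(S[:,2]<z1)]; L=(Q[:,:2]-o)@M*1000; L=L[(abs(L)<45).all(1)]
    A=L[(L[:,0]<-12)&(abs(L[:,1])<22)]; B=L[(L[:,1]<-22)&(abs(L[:,0])<12)]
    print(nm,len(L),"-x face",len(A),np.median(A[:,0]) if len(A) else 0, "slope",np.degrees(np.polyfit(A[:,1],A[:,0],1)[0]) if len(A)>5 else 0,"-y face",len(B),np.median(B[:,1]) if len(B) else 0)
Q=S[(S[:,2]>.14)&(S[:,2]<.19)];L=(Q[:,:2]-[.585,-.1821])@M*1000;k=(abs(L)<45).all(1);print("zmin",np.percentile(Q[k,2],[0,1,5]))
E
```

```text
held 371 -x face 170 -20.489743473049764 slope -0.24879463675810237 -y face 73 -31.99294229254767
fixed 350 -x face 120 -19.656507095076662 slope 1.5272698498924238 -y face 70 -31.45545478879253
zmin [0.15927755 0.16128145 0.16269858]
```

Emit:
move_arm:
  rows: "0 0 0 0.003 -0.005 0 0.03;0 0 0 0 0 0.035 0.03;0 0 0 0 0 0.035 0.03;0 0 0 0 0 0 0.03;0 0 0 0 0 0 0.03;0 0 0 0 0 0 0.03"

```text
t: 6.88
eef_pos: [0.5922, -0.1845, 0.1384]
ee_rot: [-3.139, -0.001, -1.335]
force: [0.1, 0.8, -2.3]
width: 0.0394
gripper_force: 30.0
```

```bash
python3 - <<'E'
from m import *
to(.5904,-.1841,.089,-76.5)
E
```

```text
t 6.875 pos [ 0.5922 -0.1845  0.1384] rot [-1.7985e+02 -6.0000e-02 -7.6490e+01] F [ 0.1  0.8 -2.3] w 0.0394294367774155 29.974609315395355
tool shift [-0.0009  0.0018  0.0494]
turn [-0.15 -0.06  0.01]
```

Emit:
move_arm:
  rows: "0 0 0 -0.001 0.0015 0.015 0.03;0 0 0 0 0 0.010 0.03;0 0 0 0 0 0.008 0.03;0 0 0 0 0 0 0.03"

```text
t: 7.38
eef_pos: [0.5888, -0.1837, 0.1025]
ee_rot: [3.14, 0.0, -1.335]
force: [0.5, 0.4, -3.0]
width: 0.04
gripper_force: 30.0
```

```bash
python3 - <<'E'
from m import *
to(.5904,-.1841,.089,-76.5)
E
```

```text
t 7.375 pos [ 0.5888 -0.1837  0.1025] rot [ 1.799e+02  3.000e-02 -7.650e+01] F [ 0.5  0.4 -3. ] w 0.03996762047086162 29.97438132762909
tool shift [ 0.0007 -0.0015  0.0135]
turn [0.1  0.03 0.  ]
```

No contact so far, with the underside about 14 mm above the floor.

Emit:
move_arm:
  rows: "0 0 0 0 -0.001 0.005 0.03;0 0 0 0 0 0.004 0.03;0 0 0 0 0 0.002 0.03;0 0 0 0 0 0 0.03"

```text
t: 7.88
eef_pos: [0.5903, -0.1835, 0.0924]
ee_rot: [3.141, 0.0, -1.335]
force: [0.9, -0.9, -2.7]
width: 0.0391
gripper_force: 30.0
```

Emit:
move_arm:
  rows: "0 0 0 0 0 0.001 0.03;0 0 0 0 0 0.001 0.03;0 0 0 0 0 0 0.03"

```text
t: 8.25
eef_pos: [0.5903, -0.1835, 0.0905]
ee_rot: [3.142, 0.0, -1.335]
force: [0.0, 0.1, -1.6]
width: 0.0402
gripper_force: 30.0
```

Emit:
move_arm:
  rows: "0 0 0 0 0 0.001 0.03;0 0 0 0 0 0.001 0.03;0 0 0 0 0 0 0.03"

```text
t: 8.62
eef_pos: [0.5904, -0.1835, 0.0888]
ee_rot: [-3.141, -0.0, -1.335]
force: [-0.8, 0.4, 0.3]
width: 0.0397
gripper_force: 30.0
```

The weight is now off the wrist, so the block is on the floor. I'll release and retreat.

Emit:
move_arm:
  rows: "0 0 0 0 0 0 0.06;0 0 0 0 0 0 0.08;0 0 0 0 0 0 0.08;0 0 0 0 0 0 0.08;0 0 0 0 0 0 0.08"

```text
t: 9.25
eef_pos: [0.5904, -0.1835, 0.0886]
ee_rot: [-3.142, -0.0, -1.335]
force: [0.0, -0.1, -0.1]
width: 0.0788
gripper_force: 0.0
```

Emit:
move_arm:
  rows: "0 0 0 0 0 -0.02 0.08;0 0 0 0 0 -0.04 0.08;0 0 0 0 0 -0.05 0.08;0 0 0 -0.06 0 0 0.08;0 0 0 -0.06 0 0 0.08;0 0 0 -0.06 0 0 0.08;0 0 0 -0.06 0 0 0.08;0 0 0 0 0 0 0.08"

```text
t: 10.25
eef_pos: [0.5337, 0.0533, 0.199]
ee_rot: [-3.141, 0.001, -1.33]
force: [0.5, -0.1, -0.2]
width: 0.0801
gripper_force: 0.0
```

```bash
python3 - <<'E'
from m import *
to(0,0,0)
for n in("top","side"):
    p,W=cloud(n);cv2.imwrite(f"pics/{n}3.png",p)
    Q=W.reshape(-1,3)
    for nm,o in(("placed",[.5897,-.1843]),("fixed",[.5682,-.0948])):
        k=(abs(Q[:,2]-.114)<.008)&(np.hypot(*(Q[:,:2]-o).T)<.045)
        if k.sum()>20:print(n,nm,rect(Q[k]),np.median(Q[k,2]))
cv2.imwrite("pics/c3.png",np.hstack([cv2.resize(cv2.imread("pics/top3.png")[120:240,260:420],(400,300)),cv2.resize(cv2.imread("pics/side3.png")[130:330,190:390],(400,300))]))
E
```

```text
t 10.25 pos [0.5337 0.0533 0.199 ] rot [-1.7994e+02  3.0000e-02 -7.6210e+01] F [ 0.5 -0.1 -0.2] w 0.08005445103034849 0.0
tool shift [-0.0754  0.5312  0.1985]
top placed (array([ 590.9, -182.9]), array([41. , 62.3]), 14.3, 288) 0.11509824217047726
top fixed (array([568.2, -94.9]), array([41.1, 62.8]), 13.0, 293) 0.1152288079532362
side placed (array([ 589.7, -184.1]), array([43.3, 65.8]), 16.2, 443) 0.1130065386449039
side fixed (array([567.9, -96. ]), array([42.4, 65.2]), 10.9, 368) 0.11293927121586494
```

View pics/c3.png

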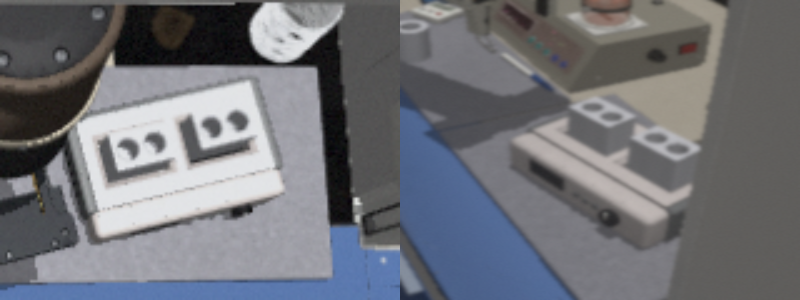

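The block is seated at the same height as the fixed one, level and within about 2 mm of the well's centre. The arm is clear.

```bash
python3 -c "
from station import arm
print(arm.job_done())"
```

```text
the job is handed in; nothing more can be done
None
```

The heating block stands level and fully down in the empty well, within about 2 mm of its centre. I let go of it, moved the arm clear, left the round insert alone, and handed the job in at about 10 s; no verdict came back.

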